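# Seat a cast and draw the gauge arm to its mark

### The job

Seat the loose grey dental cast in the shaped seat of the measuring stand, teeth up and flat inside the lips, its front teeth towards the side of the stand that has the steel lock button, and let go of it. Then squeeze the button on the handle of the telescoping arm to release the arm, and draw it out until the fourth long scale mark (80 mm) stands at the mouth of the tube. Finish holding it there, handle gripped and button pressed in against the return spring; leave the wax block, jar and bite splint where they are.

Things in the scene. Friction and masses are not known exactly. Their poses are not given: they have to be found in the camera images.
- cast: Loose grey plaster dental cast, 57 mm front to back (x), 68 mm wide (y), 32 mm high with teeth, 110 g. Origin: centre of underside, z up. Front teeth point to its -x, flat heel to +x. It starts teeth up on the worktop (z = 0). Only the base, 18 mm high, can be held: grip across front and heel (57 mm, along x); the front flat is 11 mm wide between slanting sides, the heel flat 57 mm.
- cast_front (a point): Middle of the front of the cast's base, 28 mm from the cast's origin along its -x and 9 mm up.
- gauge_stand: Fixed measuring stand: base plate 94 x 330 x 6 mm (y = -275 to +55 mm), cast seat, column at y = -225 mm, telescoping arm along y. Origin: on the mat (z = 2 mm) under the seat's centre. The arm draws out along +y, from the column towards the seat; the lock button is on the -x side. Top at 117 mm. At the start no part of the arm is nearer to the seat's centre than y = -48 mm.
- seat (a point): Centre of the seat floor, 9 mm above the stand's origin, axes as the stand. The seated cast has its origin here and the same axes (front to -x). Lips 6 mm high, 4 mm thick follow the cast's outline 2.5 mm outside it, left open for fingers in the middle of the heel side (40 mm) and across the front (about 40 mm). The seat is narrow at -x: a reversed cast does not fit.
- handle (a point): Centre of the arm's handle, a grey block 26 (stand's x) x 28 (y) x 34 mm (z), 100 mm above the stand's origin; it moves with the arm, at y = -105 mm + the arm's value in the stand's frame. Grip it from above across its x sides: 31 mm with the button out, 26 mm pressed.
- tube_mouth (a point): Mouth of the fixed outer tube (black collar 30 x 28 mm) out of which the white arm slides, at the arm's top face: y = -130 mm, z = 107 mm in the stand's frame. Marks are read here. The gap from collar to handle is 11 mm with the arm fully in, 91 mm at the 80 mm mark.
- pointer_tip (a point): Tip of the thin steel pointer hanging from the arm's nose, 25 mm beyond the handle's centre along +y, 50 mm above the stand's origin; it passes above the seated cast and stands over the seat's middle at the 80 mm mark.
- gauge_arm (a joint): How far the arm is out, m: 0 fully in, 0.11 end stop; starts between 0 and 0.02. Black marks on the white arm every 10 mm, short (10, 30, 50...) and long, full width (20, 40, 60, 80, 100); the mark of that value stands at the tube mouth. Button out: a catch locks it at a multiple of 5 mm. Button in: it slides smoothly, moving like about 1 kg, against a return spring of 1.5 to 2.5 N.
- lock_button (a joint): Steel spring button, 12 x 18 mm, on the -x side of the handle at its centre, standing out 5 mm; value in m: about 0 out, 0.005 flush with the handle. About 4 N starts it, 5.5 N brings it flush; 3 mm frees the arm. Closing a gripper on the handle across x with 10 N or more presses it.
- wax_block: Bystander: yellow wax block, 30 x 62 x 19 mm, origin at the centre of its underside.
- grease_jar: Bystander: round white lidded jar, 62 mm across, 45 mm high, origin at the centre of its underside.
- bite_splint: Bystander: clear horseshoe-shaped bite splint, 43 x 64 x 13 mm, origin at the centre of its underside.
There are look-alikes about, which are no part of the job. What is shaped like the cast but pink or red is not meant.

How it is judged (in metres and radians):
On the way, in this order (a step that is already met when the one before it is completed fails the run):
1. the cast is seated in the stand, front to the button side, and let go (horizontal distance between cast and seat below 0.006 m and z of cast in the frame of seat below 0.0025 m and angle between cast's own z axis and vertical below 0.06 rad and x of cast_front in the frame of seat below -0.02 m and y of cast_front in the frame of seat between -0.007 and 0.007 m and contact force between the fingers and cast below 0.1 N), for 0.2 s.
2. the lock button is pressed in while the arm is still near its start (value of joint lock_button above 0.003 m and value of joint gauge_arm below 0.04 m), for 0.1 s.
At the end, for the whole second after the job is handed in: Arm held at the 80 mm mark within 4 mm, still, handle in the fingers with over 1 N, button in by over 3 mm; cast seated within 6 mm of the seat centre, flat on its floor, front within about 14 degrees of the button side (value of joint gauge_arm between 0.076 and 0.084 m and velocity of joint gauge_arm between -0.01 and 0.01 m/s and value of joint lock_button above 0.003 m and contact force between the fingers and gauge_stand above 1 N and horizontal distance between cast and seat below 0.006 m and z of cast in the frame of seat below 0.0025 m and angle between cast's own z axis and vertical below 0.06 rad and x of cast_front in the frame of seat below -0.02 m and y of cast_front in the frame of seat between -0.007 and 0.007 m); the arm keeps its last pose, push and grip.
It fails at once if the wax block is moved by more than 15 mm (distance of wax_block from where it was at the start of the episode above 0.015 m).
It fails at once if the grease jar is moved by more than 15 mm (distance of grease_jar from where it was at the start of the episode above 0.015 m).
It fails at once if the bite splint is moved by more than 15 mm (distance of bite_splint from where it was at the start of the episode above 0.015 m).
It also fails if it takes over 58 s, if anything falls off the work surface, if the arm or the gripper's body presses on something with over 40 N, if the wrist force passes 120 N, or if a joint passes its speed limit or range.

### The arm

A 6-joint arm with a two-finger parallel gripper is mounted at the origin on a cart in front of the work surface, level with it; the furniture and walls round the work are solid. World frame = base frame: x ahead of the robot, y to its left, z up, the work surface at z = 0. Lengths are in m, angles in degrees, forces in N, time in s.
With the tool pointing down it reaches from about 0.35 to 1 m from the base axis. Payload 7.1 kg.
Tool frame: the origin (TCP) lies at the very end of the fingers, on their centre line; the grasp point (between the pads) lies 19 mm behind it (hold_point_z is the distance from the TCP to the grasp point, in m); z points along the fingers, y is the direction in which the jaws open and shut (so a half turn about z gives the same grasp; the last joint's range is limited). The gripper opens to 85 mm and grips with 20 to 120 N. Pads are 22 mm wide; open, the fingers measure 114 mm over their backs; the gripper's body (76 mm by 85 mm) begins 54 mm behind the grasp point. The pads swing forward as they close: fully open they stand 13 mm farther back than shut.
Start: joints at [-71.104, 24.242, 93.386, -0, 62.372, -1.089], TCP at [0.214, -0.587, 0.231] pointing down, gripper open.
Joint ranges: [-172.04, 172.04], [-51.8, 120.97], [4.93, 147.93], [-75.15, 255.16], [6.16, 154.13], [-145.62, 145.62]. Speed limits (degrees/s): [136.94, 136.94, 172.46, 180, 180, 180].

### API

Orientations are given as a 3x3 rotation matrix whose columns are the frame's x, y, z axes.
In Python, from plant import * gives the robot as it stands.
- The arm moves only by the tool carry_out, never from a script. Its arguments are lists of equal length, an entry for each row: "hand": the finger opening in mm, from 0 to 85.4; "travel": the shift along the tool's x, y, z in mm, a list of three; "turn": the turn about the tool's z in rad. A call has 1 to 8 rows; each row is the pose to reach, as a shift and turn from the pose commanded when the call began, along the tool's axes at that moment; what a row does not reach only later rows make up. A row lasts 1/10 s, in which the tool goes at most 50 mm and 8.59 degrees, less where a joint would pass 70% of its speed; a pose out of reach is approached as far as the arm can. A call with a gripper value outside its range is refused whole. The fingers move at their own pace and stop on an object; "force" is the grip in N (left out, the last holds). Time passes only in rows, so rows that repeat a pose let the fingers close. It gives the time, the measured TCP pose, the force and the opening at its end, in the units of the state.
- sense(): the state, without advancing time (a new reading comes with each control period).
- camera(name): name is "scene" or "side" or "wrist"; returns the picture (420x560x3 uint8, red, green, blue); there is no depth.
- camera_model(name): a dict with "fx", "fy", "cx", "cy" (pixels), "rvec" (rotation vector, rad) and "tvec" (3), from world to camera coordinates, as OpenCV has them; the wrist camera has in their place "mount" (4x4, takes a point from camera to tool coordinates, whose origin is the TCP and whose axes are the flange's). Camera axes: x right, y down, z forward; pixel columns grow to the right and rows downward; lengths in m; the calibration is good to about 2 mm. The wrist camera is an equidistant fisheye: a pixel r from the principal point sees the ray r / f radians off the axis. A picture is of the moment at which its call begins: read the wrist's pose just before it. camera_model takes no time and is no camera call.
- job_done(): hands the job in, once; it reports no verdict.
Trained networks look in the newest picture that a camera, given by its name, has taken for a name from the list of things; names that differ only in an ending like _2 or _b are one class to them, and where a whole thing is asked for, a point or a joint stands for the part that bears it (a point fixed in the world has none). Each returns a list of dicts, best first, with "p" (0 to 1); they miss things now and then, are a little off and sometimes report something else, mostly with a low value. They report only what shows in the picture. A call takes as long as a camera call. They do not tell look-alikes from the thing itself.
- find_in(camera, query): "centre" ([row, column] as shares, 0 to 1, of the picture: columns of its width, rows of its height, amid what is visible of it).
- silhouettes(camera, query): "mask" (420x560 bool, what is visible of it) and "centre" ([row, column] as shares, 0 to 1, of the picture: columns of its width, rows of its height, amid what is visible of it).
The state is a dict: "clock": time; "q": joint angles; "dq": joint speeds; "effort": joint torques, N m; "tool_pos": TCP position; "tool_rot": TCP orientation; "contact_force": force on the tool from outside, world axes, zero at the start; "wrist_torque": the same for the moment, N m; "opening": opening from 0.0 (shut) to 1.0 (fully open).
Only numpy, scipy, OpenCV 4.12 (cv2) and the standard library are available. Lean on these libraries where they do the work, as an engineer would, in place of code of your own. Each camera call takes 0.05 s, during which the arm holds its last target.

## Working session

There is one attempt and no reset: what is moved stays moved. The work goes in short steps, Python scripts to look and compute and a tool call to move; the robot and the scene stay as the last step left them, time stands still between calls to the robot, and variables do not carry over. Pictures are saved under pics/ and viewed, and the job is handed in when it is done.

Besides the shell and the picture viewer there is one more tool, called after "Request:" as name(argument=value, ...) on one line, values as JSON. carry_out: Moves the arm, as the interface text tells. Its arguments: {"type":"object","properties":{"hand":{"type":"array","items":{"type":"number"}},"travel":{"type":"array","items":{"type":"array","items":{"type":"number"}}},"turn":{"type":"array","items":{"type":"number"}},"force":{"type":"number"}},"required":["hand","travel","turn"]}

```bash
ls; mkdir -p pics
cat > look.py <<'E'
from plant import *
import cv2,numpy as np
def snap(n,f):
    im=camera(n); cv2.imwrite('pics/'+f,cv2.cvtColor(im,cv2.COLOR_RGB2BGR)); return im
E
python3 - <<'E'
from look import *
s=sense();print(s)
for n in ['scene','side','wrist']:
    snap(n,n+'0.png'); print(n,camera_model(n))
    for q in ['cast','seat','gauge_stand','handle','lock_button','wax_block','grease_jar','bite_splint','tube_mouth','pointer_tip']:
        try:
            print(q,[(round(d['p'],2),round(d['centre'][0]*420),round(d['centre'][1]*560)) for d in find_in(n,q)][:4])
        except Exception as e: print(q,e)
print(sense()['clock'])
E
```

```text
pics
{'clock': 0.0, 'q': array([-7.11050843e+01,  2.42840846e+01,  9.34326566e+01, -1.80778869e-04,
        6.23717371e+01, -1.08861083e+00]), 'dq': array([-0.00801837,  0.05990513,  0.04009555, -0.01206974,  0.13020226,
       -0.05206507]), 'effort': array([-1.16713363e-03, -5.57388747e+01, -2.81743705e+01, -1.03404677e-04,
        7.31066189e-03,  5.70482328e-06]), 'tool_pos': array([ 0.21343773, -0.58683647,  0.23054107]), 'tool_rot': array([[ 9.39790424e-01,  3.41750941e-01, -5.02720434e-04],
       [ 3.41751310e-01, -9.39789290e-01,  1.46011925e-03],
       [ 2.65458487e-05, -1.54401146e-03, -9.99998808e-01]]), 'contact_force': array([-0.55569324,  0.24893341,  0.57791056]), 'wrist_torque': array([ 0.00794287,  0.02911294, -0.06180873]), 'opening': 0.9970607329893244}
scene {'fx': 483.94393123241315, 'fy': 483.94393123241315, 'cx': 276.2885278522361, 'cy': 205.74547628681393, 'rvec': array([ 1.02945443, -2.37619708,  1.12457015]), 'tvec': array([0.47882757, 0.29238242, 0.74010988])}
cast [(0.95, 346, 277), (0.91, 300, 224), (0.82, 250, 218)]
seat [(0.77, 212, 356)]
gauge_stand 
[... 711 characters left out ...]
.82, 205, 217)]
bite_splint [(0.56, 279, 185)]
tube_mouth [(0.76, 210, 319)]
pointer_tip [(0.54, 191, 318)]
wrist {'fx': 325.19226210127806, 'fy': 325.19226210127806, 'cx': 279.6249531027561, 'cy': 212.41909387265434, 'mount': array([[-8.05045508e-04, -9.57064250e-01, -2.89874754e-01,
         7.32184328e-02],
       [ 9.99999237e-01, -4.98826560e-04, -1.13026685e-03,
         9.35125586e-04],
       [ 9.37140771e-04, -2.89875443e-01,  9.57063921e-01,
        -1.42727989e-01],
       [ 0.00000000e+00,  0.00000000e+00,  0.00000000e+00,
         1.00000000e+00]])}
cast []
seat []
gauge_stand []
handle []
lock_button []
wax_block []
grease_jar []
bite_splint []
tube_mouth []
pointer_tip []
1.65
```

View pics/scene0.png

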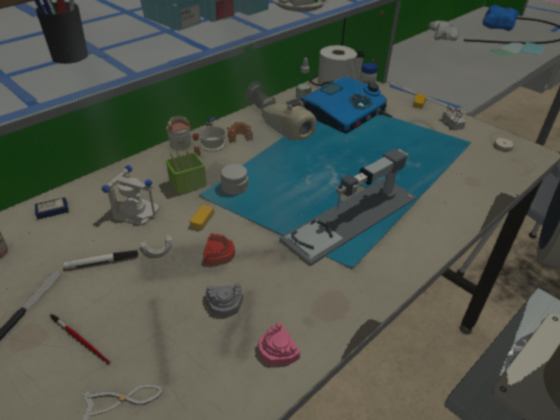

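View pics/side0.png

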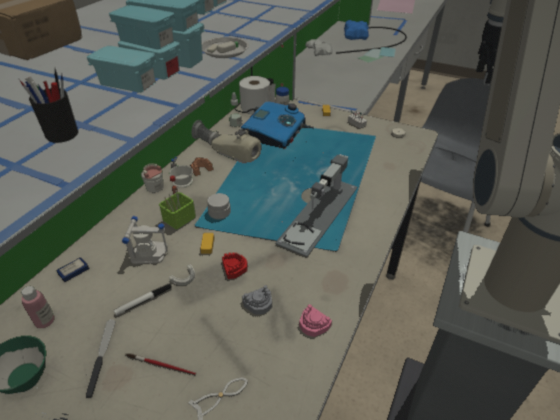

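View pics/wrist0.png

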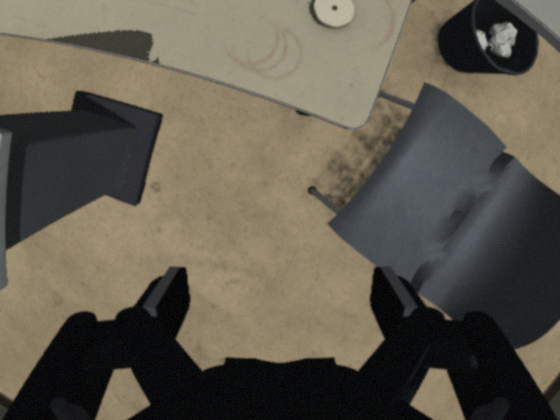

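```bash
cat >> look.py <<'E'
def ray(n,u,v):
    m=camera_model(n);R=cv2.Rodrigues(m['rvec'])[0];t=m['tvec']
    d=R.T@np.array([(u-m['cx'])/m['fx'],(v-m['cy'])/m['fy'],1]);return -R.T@t,d
def onz(n,u,v,z):
    c,d=ray(n,u,v);return c+d*(z-c[2])/d[2]
def proj(n,P):
    m=camera_model(n);K=np.array([[m['fx'],0,m['cx']],[0,m['fy'],m['cy']],[0,0,1]])
    return cv2.projectPoints(np.atleast_2d(P).astype(float),m['rvec'],m['tvec'],K,None)[0][:,0]
def wproj(P,s):
    m=camera_model('wrist');M=m['mount'];T=np.eye(4);T[:3,:3]=s['tool_rot'];T[:3,3]=s['tool_pos']
    W=np.linalg.inv(T@M);P=np.atleast_2d(P);c=P@W[:3,:3].T+W[:3,3]
    th=np.arctan2(np.hypot(c[:,0],c[:,1]),c[:,2]);ph=np.arctan2(c[:,1],c[:,0]);r=th*m['fx']
    return np.stack([m['cx']+r*np.cos(ph),m['cy']+r*np.sin(ph)],1)
def wonz(u,v,z,s):
    m=camera_model('wrist');M=m['mount'];T=np.eye(4);T[:3,:3]=s['tool_rot'];T[:3,3]=s['tool_pos'];W=T@M
    x,y=u-m['cx'],v-m['cy'];r=np.hypot(x,y);th=r/m['fx'];d=W[:3,:3]@np.array([np.sin(th)*x/r,np.sin(th)*y/r,np.cos(th)])
    c=W[:3,3];return c+d*(z-c[2])/d[2]
E
python3 - <<'E'
from look import *
a=cv2.imread('pics/scene0.png');b=cv2.imread('pics/side0.png')
x=cv2.resize(a[270:330,185:265],None,fx=5,fy=5,interpolation=cv2.INTER_CUBIC)
y=cv2.resize(b[275:335,220:300],None,fx=5,fy=5,interpolation=cv2.INTER_CUBIC)
cv2.imwrite('pics/c1.png',np.hstack([x,y]))
x=cv2.resize(a[140:270,270:430],None,fx=5,fy=4.6,interpolation=cv2.INTER_CUBIC)
cv2.imwrite('pics/c2.png',x)
for n,u,v in [('scene',224,300),('side',258,301)]:print(onz(n,u,v,.012))
for n,u,v in [('scene',277,346),('scene',218,250),('scene',233,178),('scene',202,217),('scene',155,248),('side',207,243)]:print(onz(n,u,v,.012))
for n,u,v in [('scene',312,236),('side',303,235)]:print('seat',onz(n,u,v,.012))
for n,u,v in [('scene',400,162),('side',341,162)]:print('col',onz(n,u,v,.117))
E
```

```text
[0.51669823 0.29683281 0.012     ]
[0.51583872 0.29897369 0.012     ]
[0.38493613 0.29335052 0.012     ]
[0.62144348 0.22724678 0.012     ]
[0.78389863 0.05394852 0.012     ]
[0.72142089 0.19094431 0.012     ]
[0.70919921 0.31467082 0.012     ]
[0.71965965 0.19338178 0.012     ]
seat [0.52388259 0.06166928 0.012     ]
seat [0.5114033  0.05736867 0.012     ]
col [ 0.48191335 -0.15212637  0.117     ]
col [ 0.49416513 -0.15421833  0.117     ]
```

View pics/c1.png

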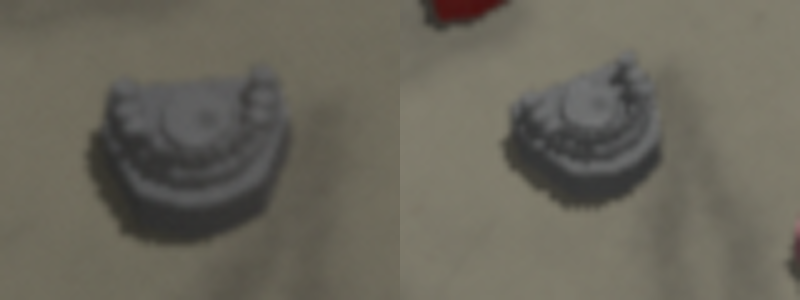

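View pics/c2.png

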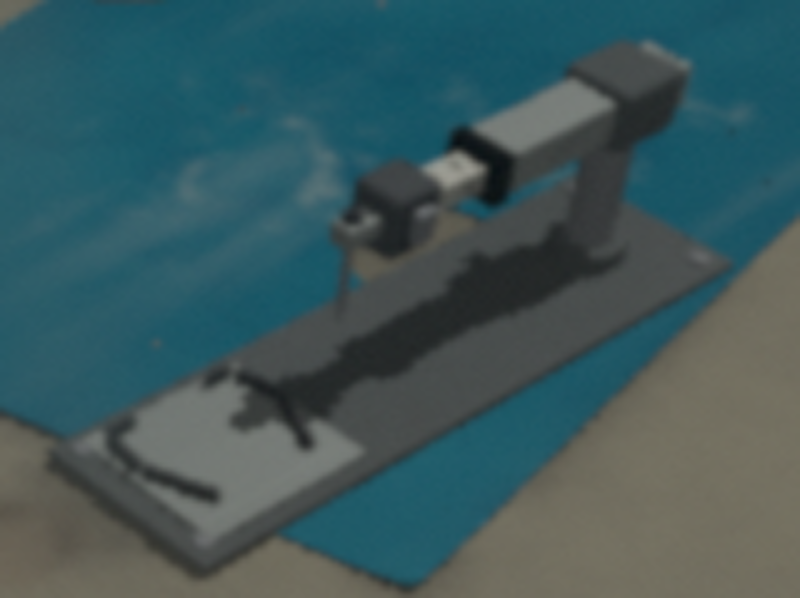

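Request:
carry_out(hand=[85,85,85,85,85,85,85,85], travel=[[470,-454,-70],[470,-454,-70],[470,-454,-70],[470,-454,-70],[470,-454,-70],[470,-454,-70],[470,-454,-70],[470,-454,-70]], turn=[-1.08,-1.08,-1.08,-1.08,-1.08,-1.08,-1.08,-1.08])

```text
clock: 2.45
tool_pos: [0.3885, -0.2281, 0.2745]
tool_rot: [[0.137, 0.991, 0.001], [0.991, -0.137, -0.0], [-0.0, 0.001, -1.0]]
contact_force: [0.7, -1.4, -0.2]
opening: 0.997
```

Request:
carry_out(hand=[85,85,85,85,85,85,85], travel=[[241,79,-25],[241,79,-25],[241,79,-25],[241,79,-25],[241,79,-25],[241,79,-25],[241,79,-25]], turn=[0,0,0,0,0,0,0])

```text
clock: 3.15
tool_pos: [0.5007, -0.0012, 0.2989]
tool_rot: [[0.138, 0.99, 0.0], [0.99, -0.138, -0.0], [-0.0, 0.0, -1.0]]
contact_force: [-0.3, -0.6, 0.6]
opening: 1.002
```

Run:
```python
from look import *
s=sense();print(s['tool_pos'],s['clock'])
im=snap('wrist','w1.png')
np.save('w1s.npy',np.vstack([s['tool_rot'],s['tool_pos']]))
for q in ['cast','seat','handle','lock_button','tube_mouth']:
  print(q,[(round(d['p'],2),round(d['centre'][0]*420),round(d['centre'][1]*560)) for d in find_in('wrist',q)][:4])
```

```text
[ 0.50066187 -0.00123794  0.29893215] 3.15
cast [(0.69, 11, 345), (0.48, 2, 158)]
seat [(0.57, 197, 291)]
handle [(0.62, 210, 293)]
lock_button []
tube_mouth [(0.73, 197, 295)]
```

View pics/w1.png

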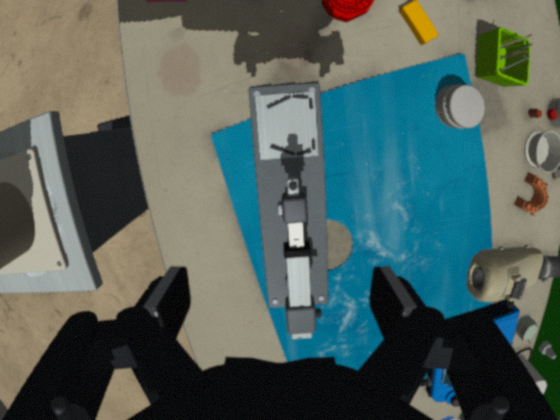

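Run:
```python
import cv2
a=cv2.imread('pics/w1.png')
cv2.imwrite('pics/c3.png',cv2.resize(a[75:200,235:345],None,fx=4.8,fy=4.8,interpolation=cv2.INTER_CUBIC))
cv2.imwrite('pics/c4.png',cv2.resize(a[195:345,240:350],None,fx=4,fy=4,interpolation=cv2.INTER_CUBIC))
```

```text
(no output)
```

View pics/c3.png

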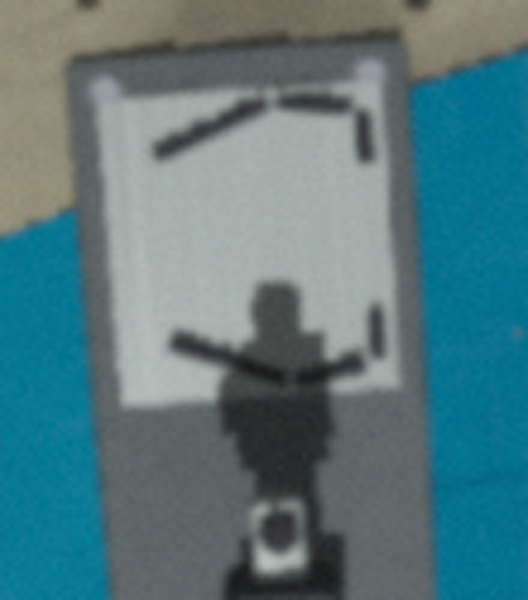

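View pics/c4.png

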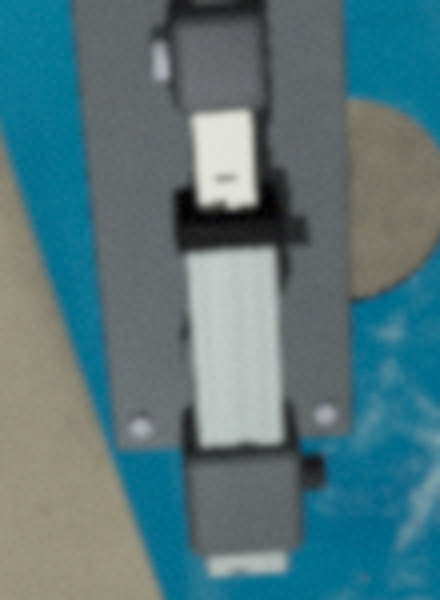

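```bash
cat > fit.py <<'E'
from look import *
from scipy.optimize import least_squares
a=np.load('w1s.npy');S={'tool_rot':a[:3],'tool_pos':a[3]}
m=np.array([[-47,55,6],[47,55,6],[-47,-275,6],[47,-275,6]])/1000
px=np.array([[249.6,87.1],[319.4,82.9],[269.3,307.5],[327.5,304]])
def T(p,m):
    c,s=np.cos(p[2]),np.sin(p[2]);return np.c_[p[0]+c*m[:,0]-s*m[:,1],p[1]+s*m[:,0]+c*m[:,1],m[:,2]+.002]
r=least_squares(lambda p:(wproj(T(p,m),S)-px).ravel(),[.5,.06,-.15])
P=r.x
if __name__=='__main__':
    print(P,np.degrees(P[2]),r.fun)
    k={'h':[0,-105+15,117],'mouth':[0,-130,107],'pt':[0,-65,50],'seatNW':[-26,-30,9]}
    for n,v in k.items(): print(n,wproj(T(P,np.array([v])/1000),S),proj('scene',T(P,np.array([v])/1000)))
    print(proj('scene',T(P,m)),proj('side',T(P,m)))
E
python3 fit.py
```

```text
[ 0.51920111  0.05827322 -0.06946791] -3.980217812853649 [-0.81030991  0.07615926  0.90033844 -0.32318196 -0.59154855  0.50047628
  0.50657845 -0.08755345]
h [[295.65287781 215.64965532]] [[351.68063356 177.77314362]]
mouth [[297.17662758 247.24669919]] [[364.64340662 174.49285973]]
pt [[291.855626   179.69249719]] [[339.33896522 208.58337922]]
seatNW [[269.43347826 149.34251135]] [[334.28319315 237.31386786]]
[[310.5649368  263.3105099 ]
 [279.23367019 236.96140684]
 [417.33849012 196.81329316]
 [385.42034497 177.40038432]] [[306.37885011 255.10097203]
 [273.9771289  241.7845891 ]
 [357.18651149 185.85518934]
 [328.58492977 176.42278175]]
```

Request:
carry_out(hand=[85,85,85,85,85,85,85], travel=[[289,-24,100],[289,-24,100],[289,-24,100],[289,-24,100],[289,-24,100],[289,-24,100],[289,-24,100]], turn=[0,0,0,0,0,0,0])

```text
clock: 4.15
tool_pos: [0.517, 0.29, 0.1969]
tool_rot: [[0.139, 0.99, -0.002], [0.99, -0.139, 0.0], [-0.0, -0.002, -1.0]]
contact_force: [1.1, -0.6, -0.5]
opening: 0.996
```

Run:
```python
from look import *
s=sense();print(s['tool_pos'],s['clock'])
im=snap('wrist','w2.png')
np.save('w2s.npy',np.vstack([s['tool_rot'],s['tool_pos']]))
for d in silhouettes('wrist','cast'):
  c=d['centre'];print(d['p'],c[0]*420,c[1]*560,wonz(c[1]*560,c[0]*420,.015,s))
cv2.imwrite('pics/c5.png',cv2.resize(cv2.cvtColor(im,cv2.COLOR_RGB2BGR)[90:310,160:400],None,fx=2.5,fy=2.5,interpolation=cv2.INTER_CUBIC))
```

```text
[0.51696986 0.29000597 0.19692531] 4.15
0.97 231.714 378.784 [0.61746747 0.22786211 0.015     ]
0.84 181.692 279.72 [0.51746742 0.29728672 0.015     ]
0.75 203.406 161.784 [0.3878918  0.29289398 0.015     ]
```

View pics/c5.png

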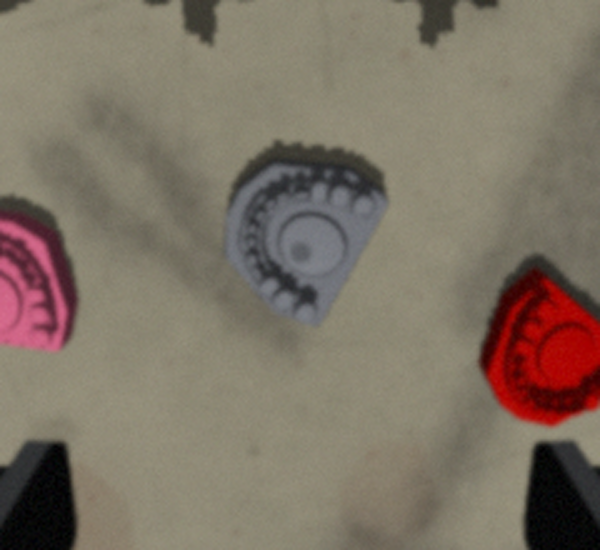

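Run:
```python
from look import *
a=np.load('w2s.npy');S={'tool_rot':a[:3],'tool_pos':a[3]}
c=lambda u,v,z:wonz(160+u/2.5,90+v/2.5,z,S)[:2]
for z in(.018,.009):
  A=c(388,195,z);B=c(318,325,z);d=A-B;n=np.array([-d[1],d[0]])/np.hypot(*d)
  if n[0]>0:n=-n
  F=c(228,232,z);print(z,A,B,np.hypot(*d),'front yaw',np.degrees(np.arctan2(n[1],n[0])),'front',F,(F-(A+B)/2)@n,'origin',(A+B)/2+n*.0285)
```

```text
0.018 [0.55474265 0.30693551] [0.51957956 0.25660869] 0.06139407853659349 front yaw 145.0581961058945 front [0.4888569  0.30086582] 0.05053242760664164 origin [0.51379868 0.29809531]
0.009 [0.55551628 0.30539038] [0.51936925 0.25365531] 0.0631120050838979 front yaw 145.05819610589447 front [0.48778691 0.29915084] 0.051946423890231845 origin [0.51408034 0.29584605]
```

```bash
cat > castfit.py <<'E'
from look import *
from scipy.optimize import minimize
def outline(x1,x2):
    return np.array([[28.5,-28.5],[28.5,28.5],[x1,34],[x2,34],[-28.5,5.5],[-28.5,-5.5],[x2,-34],[x1,-34]])/1000
def poly(p,S,z0=0):
    o=outline(p[3]*1000,p[4]*1000);c,s=np.cos(p[2]),np.sin(p[2])
    xy=np.c_[p[0]+c*o[:,0]-s*o[:,1],p[1]+s*o[:,0]+c*o[:,1]]
    P=np.r_[np.c_[xy,np.full(8,z0)],np.c_[xy,np.full(8,z0+.018)]]
    return cv2.convexHull(wproj(P,S).astype(np.float32))[:,0]
def fitmask(mask,S,p0,z0=0):
    M=cv2.resize(mask.astype(np.uint8),None,fx=4,fy=4,interpolation=cv2.INTER_NEAREST)
    def cost(p):
        I=np.zeros(M.shape,np.uint8);cv2.fillPoly(I,[np.round((poly(p,S,z0)+.5)*4*16).astype(np.int32)],1,shift=4)
        return (I!=M).sum()/16+1e5*max(0,p[4]-p[3])
    best=None
    for dy in(-.12,0,.12):
        x=np.array(p0)+[0,0,dy,0,0]
        sim=np.vstack([x]+[x+d for d in np.diag([.004,.004,.1,.005,.005])])
        r=minimize(cost,x,method='Nelder-Mead',options={'initial_simplex':sim,'maxiter':900,'xatol':1e-5,'fatol':.1})
        if best is None or r.fun<best.fun:best=r
    return best
E
python3 - <<'E'
from castfit import *
a=np.load('w2s.npy');S={'tool_rot':a[:3],'tool_pos':a[3]}
ds=silhouettes('wrist','cast')
d=min(ds,key=lambda d:abs(d['centre'][1]*560-280));m=d['mask'];print(m.sum())
im=cv2.imread('pics/w2.png')
r=fitmask(m,S,[.515,.297,np.radians(-35),.015,0]);print(r.x,np.degrees(r.x[2]),r.fun)
# own mask by colour
h=cv2.cvtColor(im,cv2.COLOR_BGR2HSV);cv2.imwrite('/tmp/x.png',h)
o=cv2.resize(im[130:250,220:340],None,fx=5,fy=5,interpolation=cv2.INTER_CUBIC)
cv2.polylines(o,[np.round((poly(r.x,S)-[220,130]+.5)*5).astype(np.int32)],True,(0,255,0),1)
c,_=cv2.findContours(m.astype(np.uint8),0,1)
for k in c: cv2.polylines(o,[((k-[220,130])*5+2).astype(np.int32)],True,(0,0,255),1)
cv2.imwrite('pics/f1.png',o)
E
```

```text
2983
[ 5.13525336e-01  2.97770445e-01 -6.51367672e-01  2.11932958e-02
 -9.27964965e-05] -37.32061849977875 261.5
```

View pics/f1.png

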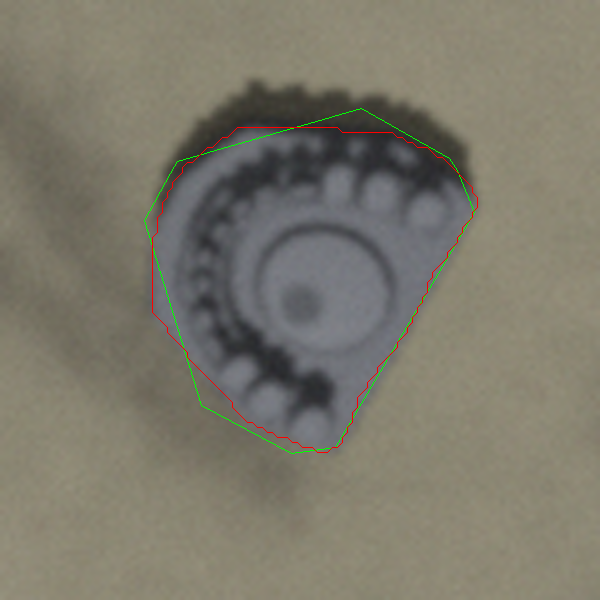

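```bash
sed -i 's/^def outline.*/def outline(x1,x2,x3,y3):/; s/^    return np.array.*/    return np.array([[28.5,-28.5],[28.5,28.5],[x1,34],[x2,34],[x3,y3],[-28.5,5.5],[-28.5,-5.5],[x3,-y3],[x2,-34],[x1,-34]])\/1000/; s/outline(p\[3\].*;c,s/outline(*(np.array(p[3:])*1000));c,s/; s/full(8/full(10/g; s/\[0,0,dy,0,0\]/[0,0,dy,0,0,0,0]/; s/\.005,\.005\]/.005,.005,.004,.004]/' castfit.py
cat > t.py <<'E'
from castfit import *
a=np.load('w2s.npy');S={'tool_rot':a[:3],'tool_pos':a[3]}
ds=silhouettes('wrist','cast')
d=min(ds,key=lambda d:abs(d['centre'][1]*560-280));m=d['mask']
im=cv2.imread('pics/w2.png')
r=fitmask(m,S,[.515,.297,np.radians(-35),.020,0.01,-.02,.018]);print(r.x,np.degrees(r.x[2]),r.fun)
o=cv2.resize(im[130:250,220:340],None,fx=5,fy=5,interpolation=cv2.INTER_CUBIC)
cv2.polylines(o,[np.round((poly(r.x,S)-[220,130]+.5)*5).astype(np.int32)],True,(0,255,0),1)
cv2.imwrite('pics/f2.png',o)
E
python3 t.py
```

```text
[ 0.51389985  0.29731583 -0.63276733  0.02143062  0.0100793  -0.01959872
  0.02040166] -36.25489719921944 108.8125
```

View pics/f2.png

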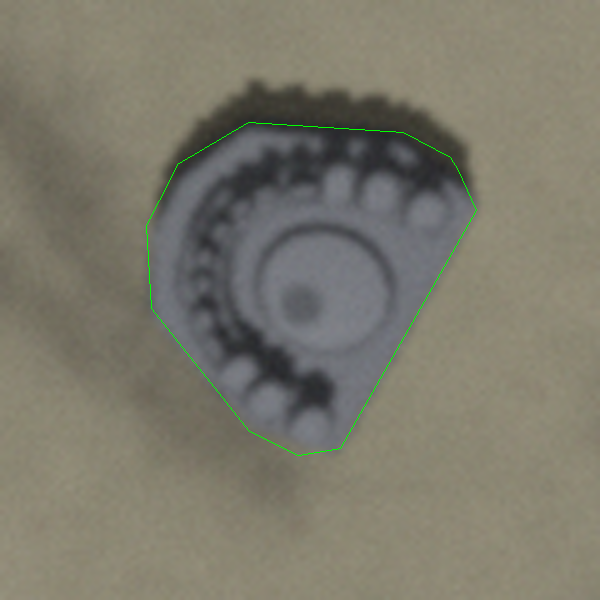

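Request:
carry_out(hand=[85,85,85,85,85,85,85,85], travel=[[3,-2,40],[7,-4,80],[7,-4,120],[7,-4,140],[7,-4,160],[7,-4,180],[7,-4,194],[7,-4,195]], turn=[0.14,0.28,0.42,0.494,0.494,0.494,0.494,0.494])

```text
clock: 5.15
tool_pos: [0.5141, 0.2927, 0.003]
tool_rot: [[0.595, 0.803, -0.002], [0.803, -0.595, -0.001], [-0.002, -0.001, -1.0]]
contact_force: [-0.8, 0.2, 0.9]
opening: 0.997
```

Run:
```python
from look import *
s=sense();print(s['tool_pos'],s['tool_rot'],s['contact_force'],s['clock'],s['q'])
snap('wrist','w3.png')
```

```text
[0.51412452 0.29270253 0.00300992] [[ 5.95490551e-01  8.03359984e-01 -1.93366740e-03]
 [ 8.03359661e-01 -5.95493045e-01 -1.13533119e-03]
 [-2.06356513e-03 -8.77351395e-04 -9.99997486e-01]] [-0.82145256  0.23440585  0.8530623 ] 5.15 [ 2.85034419e+01  4.05834537e+01  1.02955428e+02 -7.20404951e-03
  3.65895225e+01  6.50569836e+01]
```

View pics/w3.png

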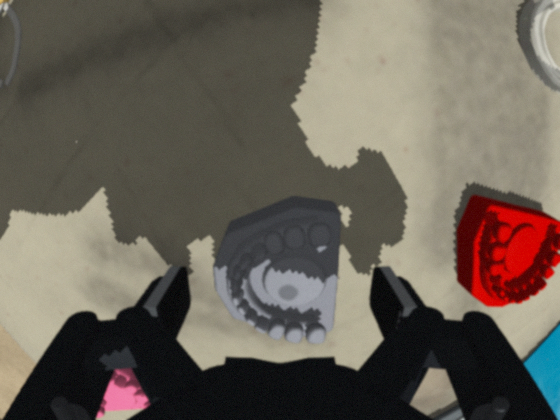

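Request:
carry_out(hand=[85,85,55,50,50,50,50,50], travel=[[4,-3,1],[4,-3,1],[4,-3,1],[4,-3,1],[4,-3,1],[4,-3,1],[4,-3,1],[4,-3,1]], turn=[0,0,0,0,0,0,0,0], force=30)

```text
clock: 6.0
tool_pos: [0.5148, 0.2997, 0.0038]
tool_rot: [[0.594, 0.805, 0.001], [0.805, -0.594, 0.0], [0.001, 0.0, -1.0]]
contact_force: [-0.9, -0.2, 6.0]
opening: 0.644
```

Request:
carry_out(hand=[50,50,50,50,50], travel=[[0,0,-10],[0,0,-40],[0,0,-90],[0,0,-130],[0,0,-130]], turn=[0,0,0,0,0])

```text
clock: 6.5
tool_pos: [0.5178, 0.3014, 0.1393]
tool_rot: [[0.594, 0.805, 0.009], [0.805, -0.594, 0.005], [0.01, 0.004, -1.0]]
contact_force: [0.7, 0.3, -1.4]
opening: 0.648
```

Run:
```python
from look import *
s=sense();print(s['tool_pos'],s['contact_force'],s['clock'],s['opening'])
snap('wrist','w4.png')
np.save('w4s.npy',np.vstack([s['tool_rot'],s['tool_pos']]))
```

```text
[0.51777812 0.30139704 0.1393345 ] [ 0.66299748  0.34082523 -1.44006177] 6.5 0.6481693126545077
```

View pics/w4.png

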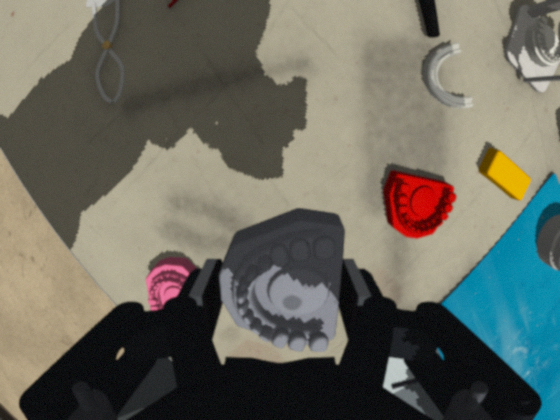

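```bash
cat > t2.py <<'E'
from castfit import *
S={'tool_rot':np.array([[0,1,0],[1,0,0],[0,0,-1.]]),'tool_pos':np.array([0,0,.0038])}
ds=silhouettes('wrist','cast')
d=min(ds,key=lambda d:np.hypot(d['centre'][1]*560-285,d['centre'][0]*420-280));m=d['mask'];print(d['p'],m.sum(),d['centre'])
SH=[.0214,.0101,-.0196,.0204]
roi=np.zeros(m.shape,bool);roi[195:345,232:338]=1
M=m&roi
def cost(p):
    I=np.zeros(m.shape,np.uint8);cv2.fillPoly(I,[np.round((poly(np.r_[p,SH],S))*16).astype(np.int32)],1,shift=4)
    return ((I>0)&roi&(np.arange(420)[:,None]<290)^(M&(np.arange(420)[:,None]<290))).sum()
best=min(((cost([x,y,t]),x,y,t) for x in (0,.001) for y in np.arange(-.012,.012,.0005) for t in np.radians(np.arange(-6,6.1,1))))
print(best)
im=cv2.imread('pics/w4.png')
o=cv2.resize(im[190:360,200:370],None,fx=3.5,fy=3.5)
cv2.polylines(o,[np.round((poly(np.r_[best[1:],SH],S)-[200,190]+.5)*3.5).astype(np.int32)],True,(0,255,0),1)
c,_=cv2.findContours(m.astype(np.uint8),0,1)
for k in c: cv2.polylines(o,[((k-[200,190])*3.5+2).astype(np.int32)],True,(0,0,255),1)
cv2.imwrite('pics/f3.png',o)
E
python3 t2.py
```

```text
0.63 14099 [0.6588, 0.5168]
(np.int64(160), 0, np.float64(-0.0019999999999999914), np.float64(-0.06981317007977318))
```

View pics/f3.png

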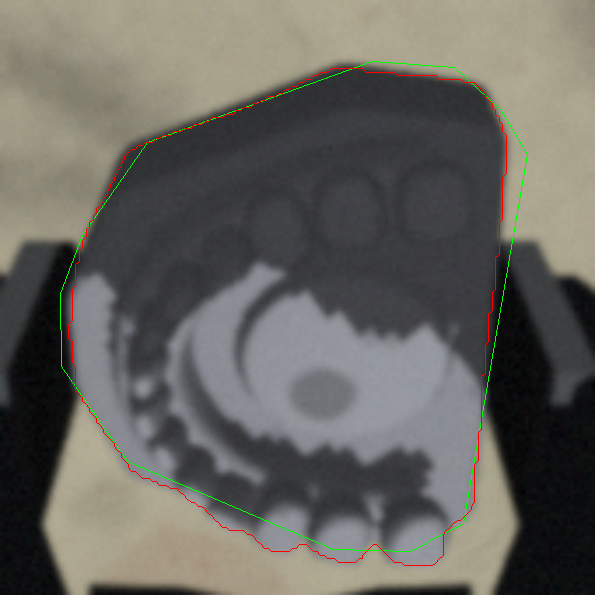

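Request:
carry_out(hand=[50,50,50,50,50,50,50], travel=[[-30,22,0],[-68,51,0],[-106,79,0],[-145,108,0],[-180,134,20],[-193,144,45],[-193,144,59]], turn=[-0.1,-0.22,-0.35,-0.47,-0.566,-0.566,-0.566])

```text
clock: 7.3
tool_pos: [0.5133, 0.0563, 0.0711]
tool_rot: [[0.073, 0.997, -0.005], [0.997, -0.073, -0.001], [-0.001, -0.005, -1.0]]
contact_force: [-0.0, -0.6, -1.2]
opening: 0.645
```

Request:
carry_out(hand=[50,50], travel=[[0,0,0],[0,0,0]], turn=[0,0])

```text
clock: 7.5
tool_pos: [0.5152, 0.0595, 0.0734]
tool_rot: [[0.069, 0.998, -0.002], [0.998, -0.069, -0.0], [-0.0, -0.002, -1.0]]
contact_force: [-0.6, 0.5, -0.3]
opening: 0.647
```

Run:
```python
from look import *
s=sense();print(s['tool_pos'],s['tool_rot'],s['contact_force'],s['clock'],s['opening'])
np.save('w5s.npy',np.vstack([s['tool_rot'],s['tool_pos']]))
im=snap('wrist','w5.png')
snap('scene','s5.png')
from fit import P,T
o=np.array([[-28.5,-5.5,0],[-28.5,5.5,0],[28.5,-28.5,0],[28.5,28.5,0],[10,34,0],[-47,55,-.003*1000],[47,55,-3]])/1000+[0,0,.009]
print(wproj(T(P,o),s))
b=cv2.imread('pics/s5.png');cv2.imwrite('pics/c6.png',cv2.resize(b[120:280,240:430],None,fx=4,fy=3.7,interpolation=cv2.INTER_CUBIC))
```

```text
[0.51524328 0.05952385 0.07335747] [[ 6.92780603e-02  9.97595923e-01 -1.71008075e-03]
 [ 9.97597382e-01 -6.92781633e-02 -1.03582993e-06]
 [-1.19504594e-04 -1.70590032e-03 -9.99998538e-01]] [-0.57998175  0.5358847  -0.30688275] 7.5 0.6467567946633557
[[244.21817613 236.81867925]
 [243.63149832 221.44102886]
 [326.35892669 267.02252607]
 [330.30728487 187.80931974]
 [302.13371926 179.30871674]
 [213.85807799 147.16222422]
 [358.70574855 147.48788225]]
```

View pics/w5.png

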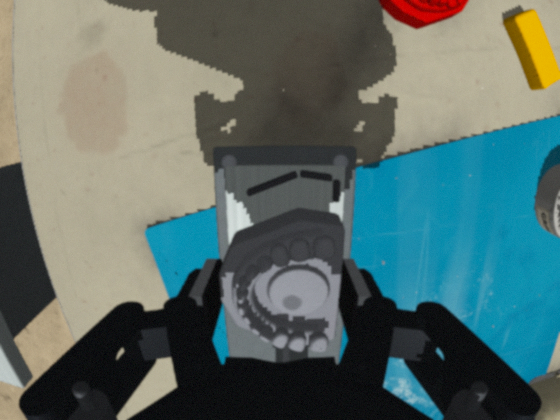

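View pics/c6.png

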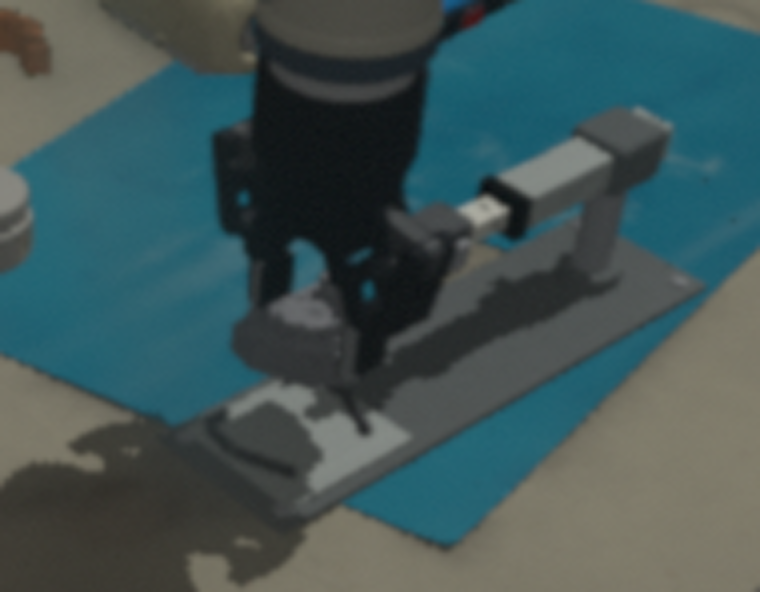

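Run:
```python
from look import *
from fit import P,T
a=np.load('w5s.npy');S={'tool_rot':a[:3],'tool_pos':a[3]}
im=cv2.imread('pics/w5.png')
o=cv2.resize(im[135:245,200:370],None,fx=4.6,fy=4.6,interpolation=cv2.INTER_CUBIC)
# outline offset 2.5 and 6.5 at lip top z=15mm
h=np.array([[28.5,28.5],[21.4,34],[10.1,34],[-19.6,20.4],[-28.5,5.5]])
full=np.r_[h,h[::-1]*[1,-1]]
def off(p,d):
    n=len(p);out=[]
    for i in range(n):
        e1=p[i]-p[i-1];e2=p[(i+1)%n]-p[i]
        n1=np.array([-e1[1],e1[0]])/np.hypot(*e1)*-1;n2=np.array([-e2[1],e2[0]])/np.hypot(*e2)*-1
        if n1@p[i]<0:n1=-n1
        if n2@p[i]<0:n2=-n2
        b=(n1+n2);b/=np.hypot(*b);out.append(p[i]+b*d/(b@n1))
    return np.array(out)
for d,c in((2.5,(0,255,0)),(6.5,(0,0,255))):
    q=np.c_[off(full,d),np.full(10,15.)]/1000
    cv2.polylines(o,[np.round((wproj(T(P,q),S)-[200,135]+.5)*4.6).astype(np.int32)],True,c,1)
pl=np.array([[-47,55,6],[47,55,6],[47,0,6],[-47,0,6]])/1000
cv2.polylines(o,[np.round((wproj(T(P,pl),S)-[200,135]+.5)*4.6).astype(np.int32)],True,(255,0,0),1)
cv2.imwrite('pics/f5.png',o)
```

```text
(no output)
```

View pics/f5.png

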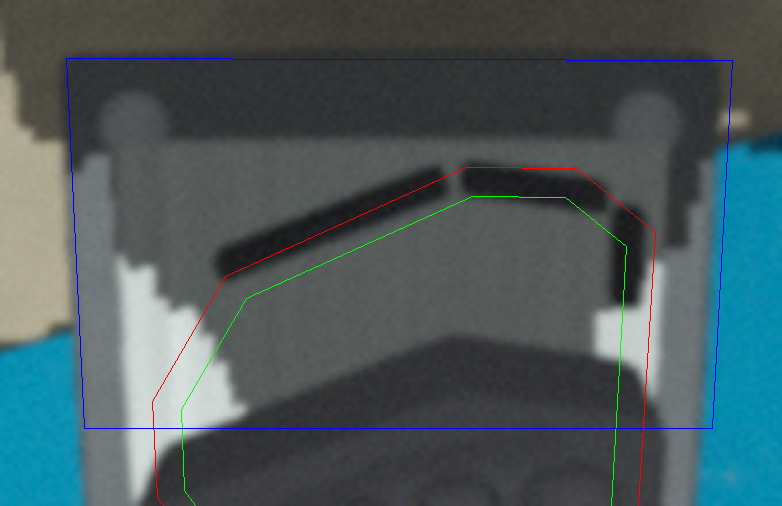

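Request:
carry_out(hand=[50,50,50,50,50], travel=[[1.6,2.9,20],[1.6,2.9,40],[1.6,2.9,49],[1.6,2.9,49],[1.6,2.9,49]], turn=[0,0,0,0,0])

```text
clock: 8.1
tool_pos: [0.5191, 0.0605, 0.0255]
tool_rot: [[0.069, 0.998, 0.001], [0.998, -0.069, 0.0], [0.0, 0.001, -1.0]]
contact_force: [0.2, -0.4, -1.1]
opening: 0.644
```

Run:
```python
from look import *
s=sense();print(s['tool_pos'],s['tool_rot'],s['contact_force'],s['clock'],s['opening'])
np.save('w6s.npy',np.vstack([s['tool_rot'],s['tool_pos']]))
im=snap('wrist','w6.png')
snap('scene','s6.png')
b=cv2.imread('pics/w6.png');cv2.imwrite('pics/c7.png',cv2.resize(b[150:350,180:380],None,fx=3.9,fy=3,interpolation=cv2.INTER_CUBIC))
b=cv2.imread('pics/s6.png');cv2.imwrite('pics/c8.png',cv2.resize(b[190:270,270:380],None,fx=7,fy=7,interpolation=cv2.INTER_CUBIC))
```

```text
[0.51907093 0.06048928 0.02553706] [[ 6.93086424e-02  9.97595041e-01  6.68572404e-04]
 [ 9.97595259e-01 -6.93086971e-02  5.88510957e-05]
 [ 1.05047443e-04  6.62885771e-04 -9.99999775e-01]] [ 0.22921633 -0.35257537 -1.08864198] 8.1 0.6435687080156571
```

View pics/c7.png

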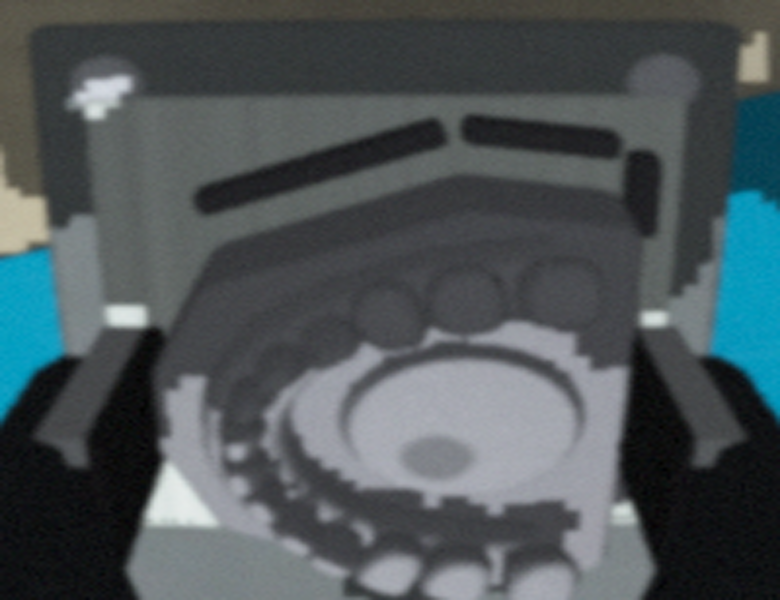

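View pics/c8.png

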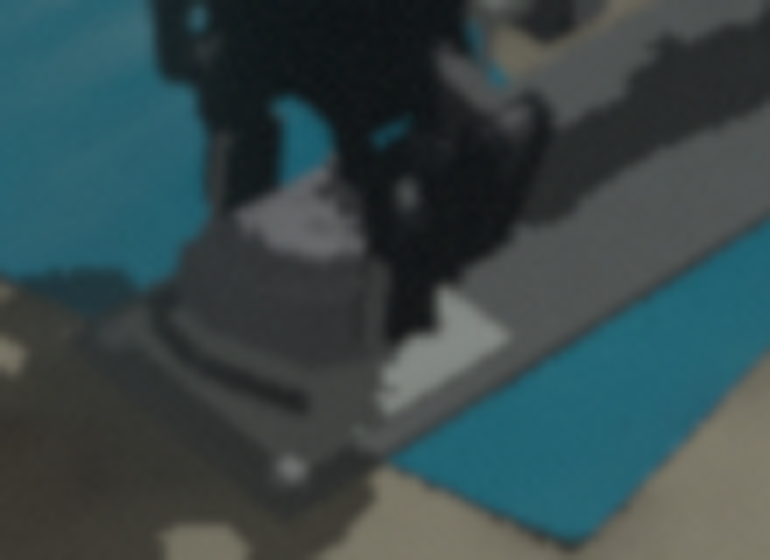

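Request:
carry_out(hand=[50,50,50,50,50], travel=[[0,-0.5,4],[0,-0.5,8],[0,-0.5,10],[0,-0.5,10.5],[0,-0.5,10.5]], turn=[0,0,0,0,0])

```text
clock: 8.7
tool_pos: [0.5181, 0.0601, 0.015]
tool_rot: [[0.07, 0.998, -0.0], [0.998, -0.07, -0.0], [-0.0, -0.0, -1.0]]
contact_force: [-2.4, -1.0, 9.9]
opening: 0.643
```

Request:
carry_out(hand=[60,68,75,78,78], travel=[[0,0,0],[0,0,0],[0,0,0],[0,0,0],[0,0,0]], turn=[0,0,0,0,0])

```text
clock: 9.2
tool_pos: [0.5181, 0.0601, 0.0143]
tool_rot: [[0.07, 0.998, -0.0], [0.998, -0.07, -0.0], [-0.0, -0.0, -1.0]]
contact_force: [-0.1, -0.3, 0.5]
opening: 0.911
```

Run:
```python
from look import *
s=sense();print(s['tool_pos'],s['contact_force'],s['clock'],s['opening'])
snap('wrist','w7.png')
snap('scene','s7.png')
b=cv2.imread('pics/w7.png');cv2.imwrite('pics/c9.png',cv2.resize(b[150:350,180:380],None,fx=3.9,fy=3,interpolation=cv2.INTER_CUBIC))
b=cv2.imread('pics/s7.png');cv2.imwrite('pics/c10.png',cv2.resize(b[190:270,270:380],None,fx=7,fy=7,interpolation=cv2.INTER_CUBIC))
```

```text
[0.51814095 0.06012073 0.01431657] [-0.14690472 -0.25021624  0.46989529] 9.2 0.9111367637989649
```

View pics/c9.png

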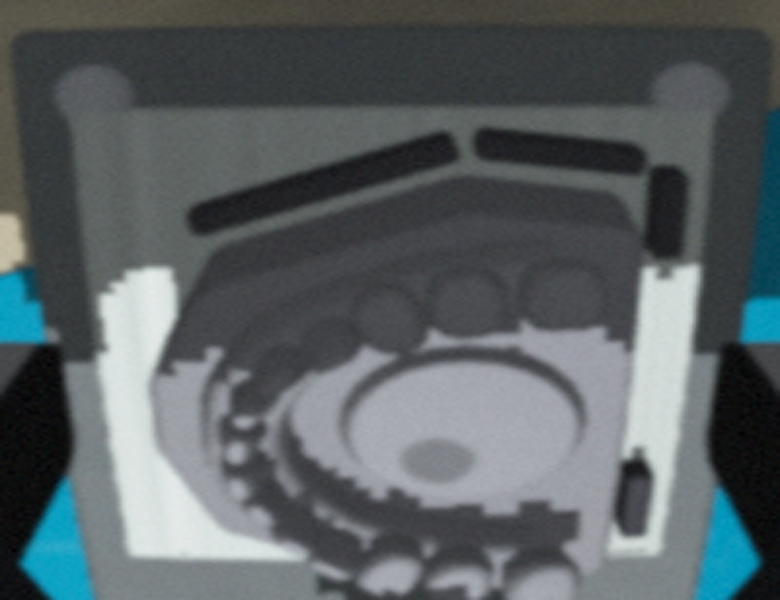

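View pics/c10.png

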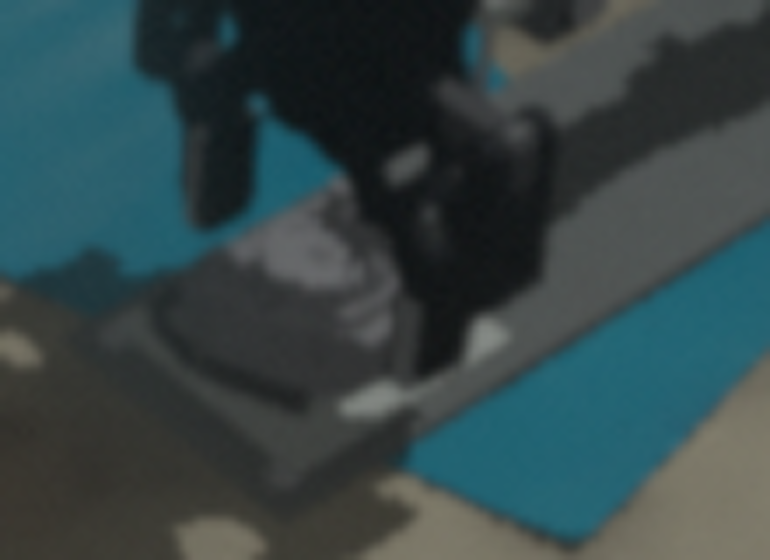

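Request:
carry_out(hand=[78,78,78,78,78,78,78], travel=[[0,0,-15],[0,0,-45],[0,0,-90],[0,0,-135],[0,0,-185],[0,0,-185],[0,0,-185]], turn=[0,0,0,0,0,0,0])

```text
clock: 10.0
tool_pos: [0.5189, 0.0602, 0.2016]
tool_rot: [[0.07, 0.998, 0.004], [0.998, -0.07, 0.0], [0.001, 0.004, -1.0]]
contact_force: [-0.7, -0.1, 0.3]
opening: 0.912
```

Run:
```python
from look import *
s=sense();print(s['tool_pos'],s['clock'],s['opening'])
np.save('w8s.npy',np.vstack([s['tool_rot'],s['tool_pos']]))
snap('wrist','w8.png')
b=cv2.imread('pics/w8.png');cv2.imwrite('pics/c11.png',cv2.resize(b[130:330,210:380],None,fx=3,fy=3,interpolation=cv2.INTER_CUBIC))
snap('scene','s8.png')
b=cv2.imread('pics/s8.png');cv2.imwrite('pics/c12.png',cv2.resize(b[140:270,270:420],None,fx=4.5,fy=4.5,interpolation=cv2.INTER_CUBIC))
```

```text
[0.51887714 0.06019456 0.20162253] 10.0 0.9124922629260562
```

View pics/c11.png

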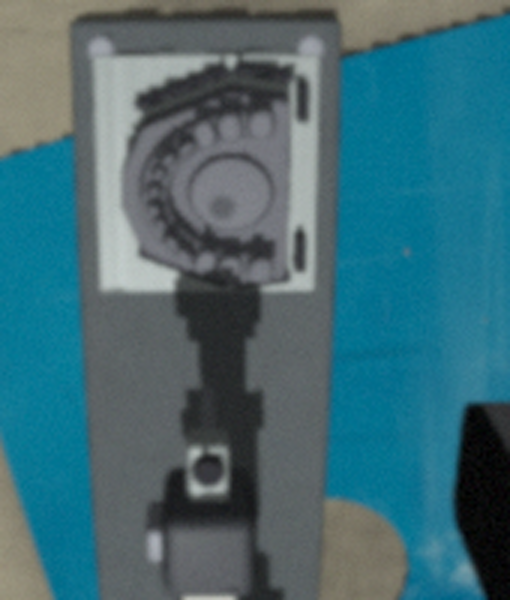

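View pics/c12.png

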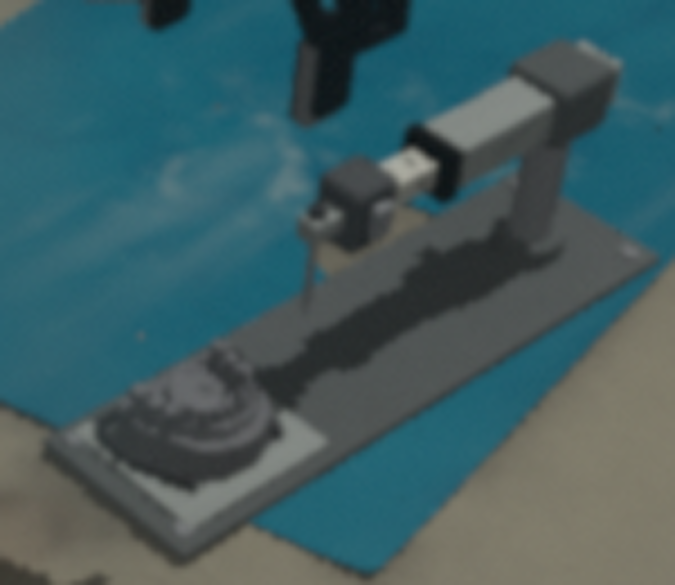

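Run:
```python
from look import *
from fit import T
P=[.5185,.0583,-.0695]
a=np.load('w8s.npy');S={'tool_rot':a[:3],'tool_pos':a[3]}
b=cv2.imread('pics/w8.png');o=cv2.resize(b[200:400,210:380],None,fx=3.5,fy=3,interpolation=cv2.INTER_CUBIC)
def dr(o,f,ox,oy,fx,fy):
  for a,c in((10,(0,0,255)),(15,(0,255,0))):
    q=np.array([[-13,-14,17],[13,-14,17],[13,14,17],[-13,14,17]])/1000.+[0,-.105+a/1000,.1]
    cv2.polylines(o,[np.round((f(T(P,q))-[ox,oy]+.5)*[fx,fy]).astype(np.int32)],True,c,1)
  for q in ([[-15,-130,114],[15,-130,114]],[[-10,-275,6],[10,-275,6]]):
    cv2.polylines(o,[np.round((f(T(P,np.array(q)/1000.))-[ox,oy]+.5)*[fx,fy]).astype(np.int32)],True,(255,0,255),1)
dr(o,lambda X:wproj(X,S),210,200,3.5,3);cv2.imwrite('pics/f8.png',o)
b=cv2.imread('pics/s8.png');o=cv2.resize(b[150:220,320:420],None,fx=7,fy=7,interpolation=cv2.INTER_CUBIC)
dr(o,lambda X:proj('scene',X),320,150,7,7);cv2.imwrite('pics/f9.png',o)
```

```text
(no output)
```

View pics/f8.png

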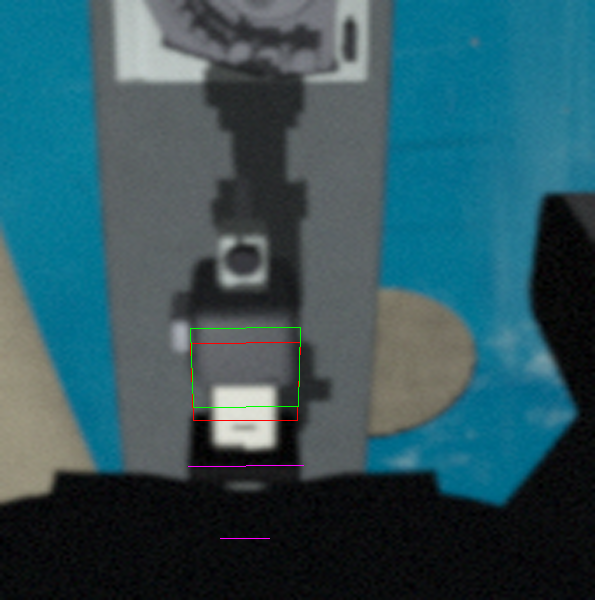

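View pics/f9.png

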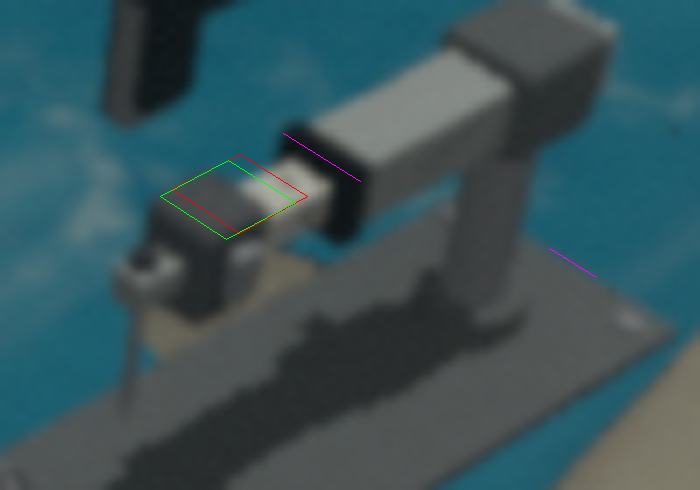

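Run:
```python
from look import *
a=np.load('w8s.npy');S={'tool_rot':a[:3],'tool_pos':a[3]}
print(wonz(280.3,317,.119,S), onz('scene',350.3,178.6,.119))
a=np.load('w1s.npy');S1={'tool_rot':a[:3],'tool_pos':a[3]}
# w1 handle top: c4 crop cols 175-265, rows 15-108
print(wonz(240+221/4,195+60/4,.119,S1))
print('cast top px scene'); 
b=cv2.imread('pics/w1.png');cv2.imwrite('pics/c13.png',cv2.resize(b[170:260,270:320],None,fx=6.5,fy=6.5,interpolation=cv2.INTER_CUBIC))
```

```text
[ 0.51328281 -0.02593382  0.119     ] [ 0.51303494 -0.02732597  0.119     ]
[ 0.51324778 -0.02534208  0.119     ]
cast top px scene
```

View pics/c13.png

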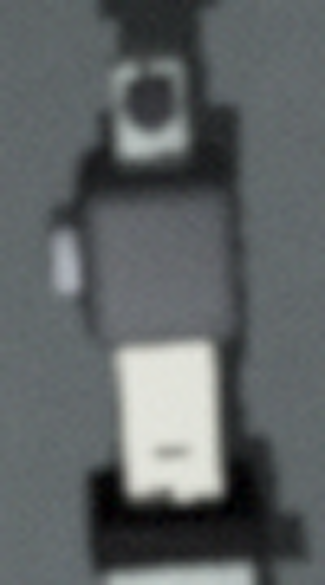

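Request:
carry_out(hand=[75,75,75,75,75,75,75,75], travel=[[-40,0,0],[-87,0,10],[-87,0,40],[-87,0,70],[-87,0,95],[-87,0,110],[-87,0,117],[-87,0,117]], turn=[0,0,0,0,0,0,0,0], force=40)

```text
clock: 10.9
tool_pos: [0.5106, -0.0265, 0.0806]
tool_rot: [[0.07, 0.998, -0.004], [0.998, -0.07, 0.0], [0.0, -0.004, -1.0]]
contact_force: [-0.3, 0.7, 0.3]
opening: 0.879
```

Run:
```python
from look import *
s=sense();print(s['tool_pos'],s['contact_force'],s['clock'],s['opening'])
snap('wrist','w10.png')
snap('scene','s10.png')
b=cv2.imread('pics/s10.png');cv2.imwrite('pics/c14.png',cv2.resize(b[140:240,300:420],None,fx=6,fy=6,interpolation=cv2.INTER_CUBIC))
```

```text
[ 0.51055885 -0.0265475   0.0805934 ] [-0.28350617  0.6566714   0.29823369] 10.9 0.8793621862270689
```

View pics/w10.png

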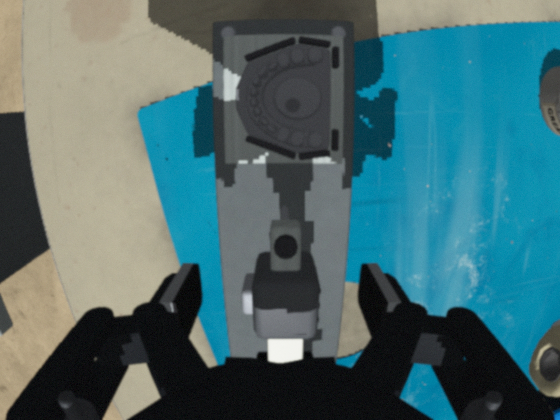

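View pics/c14.png

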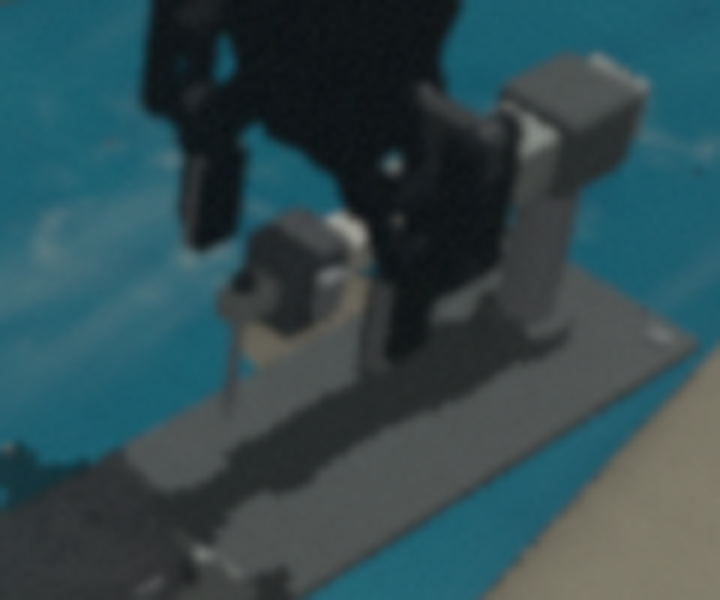

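Request:
carry_out(hand=[75,60,45,30,20,20,20,20], travel=[[0,2.5,-1.5],[0,2.5,-1.5],[0,2.5,-1.5],[0,2.5,-1.5],[0,2.5,-1.5],[0,2.5,-1.5],[0,2.5,-1.5],[0,2.5,-1.5]], turn=[0,0,0,0,0,0,0,0], force=40)

```text
clock: 11.8
tool_pos: [0.5128, -0.0269, 0.0842]
tool_rot: [[0.069, 0.998, -0.003], [0.998, -0.069, -0.0], [-0.0, -0.003, -1.0]]
contact_force: [-7.6, -1.8, 9.0]
opening: 0.298
```

Request:
carry_out(hand=[20,20,20], travel=[[0,0,0],[0,0,0],[0,0,0]], turn=[0,0,0])

```text
clock: 12.1
tool_pos: [0.5128, -0.0269, 0.0842]
tool_rot: [[0.069, 0.998, -0.003], [0.998, -0.069, -0.0], [-0.0, -0.003, -1.0]]
contact_force: [-7.9, -1.4, 10.4]
opening: 0.298
```

Run:
```python
from look import *
s=sense();print(s['tool_pos'],s['contact_force'],s['clock'],s['opening'])
snap('wrist','w11.png')
snap('scene','s11.png')
b=cv2.imread('pics/s11.png');c=cv2.imread('pics/w11.png')
cv2.imwrite('pics/c15.png',np.hstack([cv2.resize(b[150:220,330:400],(390,390),interpolation=cv2.INTER_CUBIC),cv2.resize(c[210:370,200:360],(390,390))]))
```

```text
[ 0.51276446 -0.02691513  0.0841864 ] [-7.91963998 -1.400311   10.35548618] 12.1 0.2983826663198343
```

View pics/c15.png

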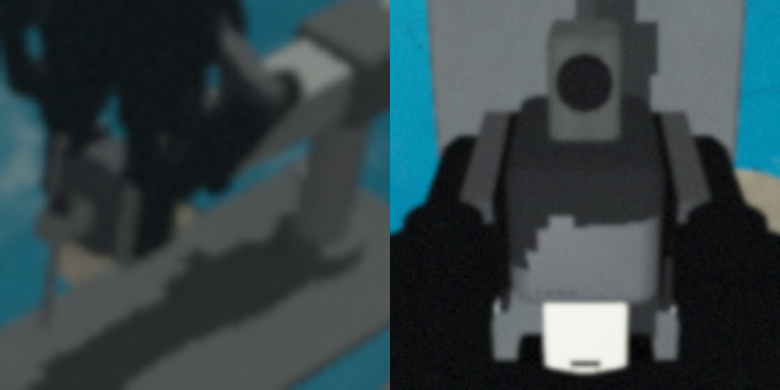

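Request:
carry_out(hand=[20,20,20,20,20,20], travel=[[0,-0.7,-0.7],[-3,-0.7,-0.7],[-7,-0.7,-0.7],[-10,-0.7,-0.7],[-12,-0.7,-0.7],[-12,-0.7,-0.7]], turn=[0,0,0,0,0,0])

```text
clock: 12.8
tool_pos: [0.512, -0.0393, 0.0843]
tool_rot: [[0.07, 0.998, -0.002], [0.998, -0.07, -0.0], [-0.0, -0.002, -1.0]]
contact_force: [-6.0, -2.0, -1.5]
opening: 0.298
```

Request:
carry_out(hand=[20,20,20,20], travel=[[-1,0,0],[-2,0,0],[-3,0,0],[-3,0,0]], turn=[0,0,0,0])

```text
clock: 13.2
tool_pos: [0.5118, -0.0422, 0.0843]
tool_rot: [[0.07, 0.998, -0.002], [0.998, -0.07, 0.0], [-0.0, -0.002, -1.0]]
contact_force: [-5.6, -2.0, -1.9]
opening: 0.303
```

Request:
carry_out(hand=[20,20,20,20], travel=[[-1,0,0],[-2,0,0],[-3,0,0],[-3,0,0]], turn=[0,0,0,0])

```text
clock: 13.6
tool_pos: [0.5116, -0.0451, 0.0842]
tool_rot: [[0.07, 0.998, -0.002], [0.998, -0.07, 0.0], [-0.0, -0.002, -1.0]]
contact_force: [-5.5, -1.8, -1.7]
opening: 0.299
```

Request:
carry_out(hand=[20,20,20,20], travel=[[-0.5,0,0],[-1,0,0],[-1.5,0,0],[-1.5,0,0]], turn=[0,0,0,0])

```text
clock: 14.0
tool_pos: [0.5115, -0.046, 0.0843]
tool_rot: [[0.07, 0.998, -0.002], [0.998, -0.07, 0.001], [0.001, -0.002, -1.0]]
contact_force: [-4.8, 3.4, -1.6]
opening: 0.301
```

Request:
carry_out(hand=[20,20,20,20,20,20,20,20], travel=[[2,0,0],[6,0,0],[12,0,0],[19,0,0],[26,0,0],[32,0,0],[37,0,0],[40,0,0]], turn=[0,0,0,0,0,0,0,0])

```text
clock: 14.8
tool_pos: [0.5142, -0.0064, 0.0843]
tool_rot: [[0.07, 0.998, -0.002], [0.998, -0.07, -0.0], [-0.0, -0.002, -1.0]]
contact_force: [-5.6, -2.3, -1.3]
opening: 0.297
```

Request:
carry_out(hand=[20,20,20,20,20,20,20,20], travel=[[4,0,0],[10,0,0],[17,0,0],[24,0,0],[31,0,0],[36,0,0],[40,0,0],[41,0,0]], turn=[0,0,0,0,0,0,0,0])

```text
clock: 15.6
tool_pos: [0.5168, 0.0345, 0.0843]
tool_rot: [[0.07, 0.998, -0.003], [0.998, -0.07, -0.0], [-0.0, -0.003, -1.0]]
contact_force: [-6.0, -2.4, -1.0]
opening: 0.295
```

Request:
carry_out(hand=[20,20,20], travel=[[0,0,0],[0,0,0],[0,0,0]], turn=[0,0,0])

```text
clock: 15.9
tool_pos: [0.5168, 0.0342, 0.0842]
tool_rot: [[0.07, 0.998, -0.003], [0.998, -0.07, -0.0], [-0.0, -0.003, -1.0]]
contact_force: [-6.4, -1.6, -0.3]
opening: 0.302
```

Run:
```python
from look import *
s=sense();print(s['tool_pos'],s['contact_force'],s['clock'],s['opening'])
np.save('w12s.npy',np.vstack([s['tool_rot'],s['tool_pos']]))
snap('wrist','w12.png')
snap('scene','s12.png');snap('side','d12.png')
b=cv2.imread('pics/s12.png');c=cv2.imread('pics/d12.png')
cv2.imwrite('pics/c16.png',np.hstack([cv2.resize(b[140:240,310:410],(390,390),interpolation=cv2.INTER_CUBIC),cv2.resize(c[150:230,290:370],(390,390),interpolation=cv2.INTER_CUBIC)]))
```

```text
[0.51681948 0.03419162 0.08422444] [-6.39371657 -1.61476779 -0.31492615] 15.9 0.30220977938531407
```

View pics/c16.png

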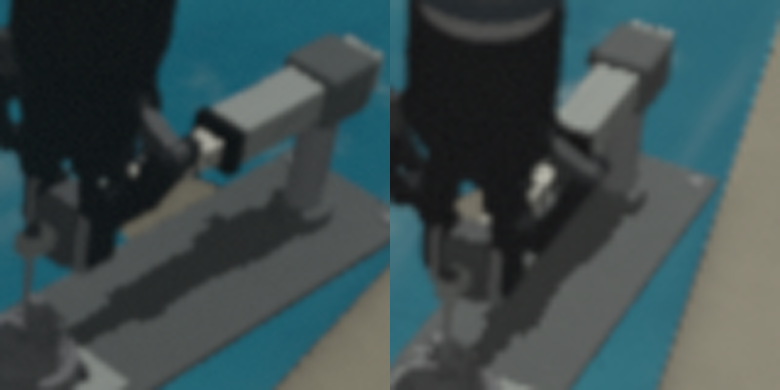

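View pics/w12.png

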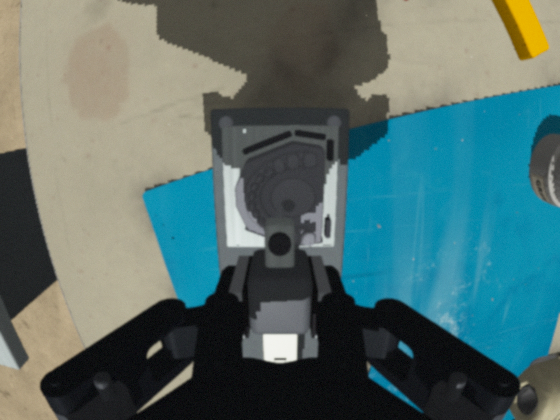

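Run:
```python
from look import *
b=cv2.imread('pics/s12.png')
c=cv2.resize(b[155:195,345:385],(600,600),interpolation=cv2.INTER_CUBIC)
cv2.imwrite('pics/c17.png',cv2.convertScaleAbs(c,alpha=1.3))
from fit import T
for P in([.5185,.0583,-.0695],):
  for y in(-100,-110,-120,-130,-140):print(y,(proj('scene',T(P,np.array([[0,y,107.]])/1000))[0]-[345,155])*15)
```

```text
-100 [146.84748164 376.57119137]
-110 [197.95793246 349.01659763]
-120 [248.54779313 321.74266372]
-130 [298.62497713 294.74512332]
-140 [348.19723835 268.01979618]
```

View pics/c17.png

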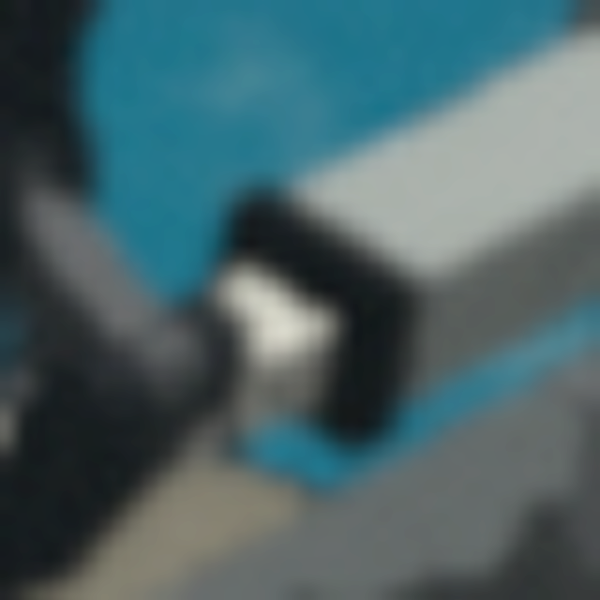

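Request:
carry_out(hand=[20,20,20,20,20], travel=[[-0.4,0,0],[-0.8,0,0],[-0.8,0,0],[-0.8,0,0],[-0.8,0,0]], turn=[0,0,0,0,0])

```text
clock: 16.55
tool_pos: [0.5168, 0.0333, 0.0843]
tool_rot: [[0.07, 0.998, -0.003], [0.998, -0.07, -0.0], [-0.001, -0.003, -1.0]]
contact_force: [-6.8, -1.9, 0.5]
opening: 0.301
```

Run:
```python
from look import *
s=sense();print(s['tool_pos'],s['contact_force'],s['clock'],s['opening'],s['dq'])
snap('wrist','w13.png');snap('scene','s13.png');snap('side','d13.png')
b=cv2.imread('pics/w13.png');cv2.imwrite('pics/c18.png',cv2.resize(b[100:300,190:370],None,fx=3,fy=3,interpolation=cv2.INTER_CUBIC))
```

```text
[0.51677203 0.03333164 0.08425387] [-6.77243519 -1.92106413  0.50895068] 16.55 0.30052811184710093 [-0.03120026  0.00566767  0.12592294 -0.0969409   0.02037499  0.05521199]
```

View pics/c18.png

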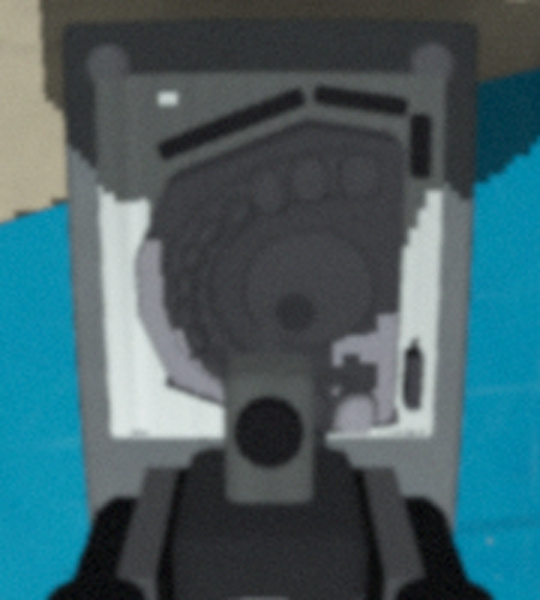

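View pics/s13.png

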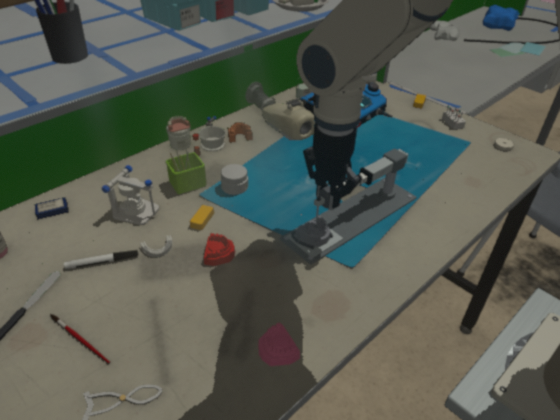

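Run:
```python
from look import *
s=sense()
for z in(.1,.109): print(wonz(279,244,z,s))
job_done()
print(sense()['clock'],sense()['tool_pos'],sense()['opening'])
```

```text
[0.51759667 0.05387397 0.1       ]
[0.51790121 0.05757427 0.109     ]
the job is handed in; nothing more can be done
the job is handed in; nothing more can be done
```

I seated the grey cast in the stand and let go of it. I then squeezed the handle button, drew the arm out to about 80 mm, and handed the job in at 16.6 s with the handle still gripped. No verdict is reported, so the result below rests on my own checks.

- **Cast:** I picked the grey one over the pink and red look-alikes. The last wrist picture shows it flat inside the lips, front teeth towards the button side.
- **Arm position:** I pushed the arm gently in to its zero stop first and measured outwards from there.
  - From that stop, the tool travel puts the arm at about 79.5 mm.
  - Taking the start position as 20 mm gives 80.4 mm instead.
  - The nose sits 0.7 mm from the seat's centre along the arm in the wrist picture, if its top is at 0.109 m. If that height is 0.100 m, it is 4.4 mm short.
- **Grip and button:** the opening is about 25.6 mm, which means the button is flush. About 2 N of spring pull is felt along the arm, plus a sideways load of about 7 N, and the joints are nearly still.
- **Bystanders:** the wax block, jar and bite splint sit where they were in the last scene picture.

I could not read the scale mark itself: the fingers and the picture resolution hid it. My first projections also placed the raised parts 4–7 mm off along the arm, so I did not rely on them.

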